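# Function check of the analyser's stop button

## Task

Do the daily check of the analyser's stop button, using only your fingertips and gripping or lifting nothing: gently press the mushroom button in until it latches, take the finger off it so that it can be seen to stay in by itself, then twist its head clockwise (seen from above) by pushing one of its ribs until the latch lets go and the button springs all the way back out. Leave its box where it stands, do not press the small button on the other box, and leave the other things alone.

Things in the scene. Friction and masses are not known exactly. Their poses are not given: they have to be found in the camera images.
- stop_box: The stop station: a loose white desk box, 130 x 130 mm and 60 mm high with its rubber feet, 0.9 kg in all, standing on the bench with its mushroom button in the middle of its top. Origin: centre of its underside, on the bench; z up. On its top, a fixed black collar of radius 24 mm, 12 mm high, holds the button.
- stop_head: Grey plastic head of the mushroom button, on the box's vertical axis; slides and turns with it. Origin on the axis, level with the box's top (60 mm above the bench) while out. Heights above the origin: cap, radius 44 mm, 24 to 36 mm; hub, radius 14 mm, flat top at 60 mm; three upright radial ribs on the cap, 36 to 58 mm, 10 mm thick, reaching out to radius 42 mm.
- stop_hub (a point): Centre of the hub's flat top, the place to press: 120 mm above the bench when out. Moves and turns with the head. The three ribs point at 0, 120 and 240 degrees from its x axis (which is the box's x axis while untwisted), counterclockwise seen from above; the sectors between them are open for a fingertip.
- stop_press (a joint): How far the button is pressed straight down: 0 m out, 0.011 m at its hard stop. A spring pushes it up; going in takes 2 to 5 N, with brief jolts to some 15 N when touched and as it passes its catch (a force stop of about 20 N rides through them). Pressed past about 0.009 m it latches, and then stays in at about 0.008 m when let go.
- stop_twist (a joint): How far the head is turned clockwise seen from above: 0 rad at rest, hard stop at 0.9 rad; it does not turn the other way. A light spring (0.01 to 0.05 N m) turns it back to 0. While latched in, a twist of about 0.5 to 0.6 rad lets go the latch and the spring lifts the head 8 mm, back to out.
- start_box: Bystander: another loose white box of the same size, 130 x 130 x 60 mm, origin at the centre of its underside, with one small round push button (28 mm across, in a 44 mm ring, 22 mm high) in the middle of its top. Its place and the stop station's are swapped at random.
- start_button (a joint): Travel of the small push button on the other box: 0 m out, 0.006 m in. Must not be pressed.
- bottle: Bystander: loose white plastic reagent bottle, 60 mm across, 125 mm high; origin at the centre of its underside.
- jar: Bystander: small loose amber glass jar, 38 mm across, 50 mm high; origin at the centre of its underside.
- mouse: Bystander: loose black computer mouse, 105 mm along its x, 60 mm wide, 32 mm high; origin at the centre of its underside.
There are look-alikes about, which are no part of the job. Leave any blue or purple look-alike of the stop_box alone.

How it is judged:
By the outcome, as a careful person would: the job done as asked, in the order asked, and still so for the second after the job is handed in, with the robot touching nothing.
It also fails if it takes over 40 s, if anything falls off the work surface, if the arm or the gripper's body presses on something with over 40 N, if the wrist force passes 120 N, or if a joint passes its speed limit or range.

## Robot

A 6-joint arm with a two-finger parallel gripper is mounted at the origin on the work surface. World frame = base frame: x ahead of the robot, y to its left, z up, the work surface at z = 0. Lengths are in m, angles in rad, forces in N, time in s.
With the tool pointing down it reaches from about 0.3 to 0.875 m from the base axis. Payload 4.2 kg.
Tool frame: the origin (TCP) lies on the centre line of the jaws, within the pads' length; the fingertips stand 17 mm ahead of it and the grasp point (between the pads) lies 2 mm behind it; x points along the fingers, y is the direction in which the jaws open and shut, and the axes are right-handed (so a half turn about x gives the same grasp; the last joint's range is limited). The gripper opens to 85 mm and grips with 20 to 120 N. Pads are 22 mm wide; open, the fingers measure 114 mm over their backs; the gripper's body (76 mm by 85 mm) begins 54 mm behind the grasp point. The pads swing forward as they close: fully open they stand 13 mm farther back than shut.
Start: joints at [-1.342, 0.32, 1.565, -0, 1.257, -0.02], TCP at [0.142, -0.557, 0.248] pointing down, gripper open.
Joint ranges: [-3.11, 3.11], [-0.84, 2.01], [0.21, 2.61], [-1.34, 4.49], [0.05, 2.63], [-2.56, 2.56]. Speed limits (rad/s): [2.57, 2.57, 3.14, 3.14, 3.14, 3.14].

## Interface

Orientations are given as a rotation vector (axis times angle).
In Python, from rig import env, cams gives the robot as it stands.
- The arm moves only by the tool jog_arm, never from a script. Its argument "motion" is a list that holds one entry, the list of rows, each a list of 4 numbers: the shift along the tool's x, y, z normalised to -1 to 1, where 1 is 5 cm, then the turn about the tool's x normalised to -1 to 1, where 1 is 0.1 rad. In form: [[[tx, ty, tz, yaw], ...]]. A call has 1 to 12 rows; each row shifts and turns the commanded pose from where the row before left it, along the tool's axes as they then stand; what a row does not reach is not made up. A row lasts 1/10 s, in which the tool goes at most 50 mm and 8.59 degrees, less where a joint would pass 70% of its speed; a pose out of reach is approached as far as the arm can. A call with a number of a shift or a turn outside -1 to 1 is refused whole. A call with a gripper value outside its range is refused whole. "grip" is the opening, from -1 (shut) to 1 (fully open), so that 0 is half open, set as the call begins (left out, the last holds). The fingers move at their own pace and stop on an object; "squeeze" is the grip in N (left out, the last holds). Time passes only in rows, so rows that do not move let the fingers close. It gives the time, the measured TCP pose, the force and the opening at its end, in the units of the state.
- env.state(): the state, without advancing time (a new reading comes with each control period).
- cams.camera(name): name is "scene" or "top" or "wrist"; returns a dict with "image" (480x640x3 uint8, red, green, blue), "vfov" (degrees; the focal length in pixels is half the picture's height over the tangent of half this angle, whatever the lens; pixels are square), "cx", "cy" (the principal point, pixels), "rvec" (rotation vector, rad) and "tvec" (3), from world to camera coordinates, as OpenCV has them. Camera axes: x right, y down, z forward; pixel columns grow to the right and rows downward; lengths in m; the calibration is good to about 2 mm. A picture is of the moment at which its call begins. There is no depth.
- env.job_done(): hands the job in, once; it reports no verdict.
The state is a dict: "clock": time; "q": joint angles; "qd": joint speeds; "joint_efforts": joint torques, N m; "position": TCP position; "orientation": TCP orientation; "wrist_force": force on the tool from outside, world axes, zero at the start; "ft_torque": the same for the moment, N m; "gripper_width": finger opening in m.
Only numpy, scipy, OpenCV 4.12 (cv2) and the standard library are available. Lean on these libraries where they do the work, as an engineer would, in place of code of your own. Each camera call takes 0.05 s, during which the arm holds its last target.

## Working session

There is one attempt and no reset: what is moved stays moved. The work goes in short steps, Python scripts to look and compute and a tool call to move; the robot and the scene stay as the last step left them, time stands still between calls to the robot, and variables do not carry over. Pictures are saved under pics/ and viewed, and the job is handed in when it is done.

Besides the shell and the picture viewer there is one more tool, called after "Call:" as name([rows], argument=value, ...), one row to a line, values as JSON. jog_arm: Moves the arm, as the interface text tells. Its arguments: {"type":"object","properties":{"motion":{"type":"array","items":{"type":"array","items":{"type":"array","items":{"type":"number"}}}},"grip":{"type":"number"},"squeeze":{"type":"number"}},"required":["motion"]}

```bash
ls; mkdir -p pics; python3 - <<'E'
from rig import env, cams
import cv2,json
s=env.state(); print({k:(v if not hasattr(v,'tolist') else v.tolist()) for k,v in s.items()})
for n in ['scene','top']:
    c=cams.camera(n); cv2.imwrite(f'pics/{n}0.png',c['image'][:,:,::-1])
    print(n,c['vfov'],c['cx'],c['cy'],c['rvec'],c['tvec'])
E
```

```text
pics
{'clock': 0.0, 'q': [-1.3419732824484314, 0.32032044753120137, 1.5656701724092639, -2.7182479464174856e-07, 1.2573927308620814, -0.019989776947816625], 'qd': [-0.00044386476260441926, 0.001008470404799393, 0.00081052783980872, -0.0005499750012725225, -0.0019828095072999185, -0.001681508870303377], 'joint_efforts': [0.001621262199478224, -41.55204176902771, -23.415684700012207, -0.0002418769508949481, 0.008064822759479284, 5.818357209363967e-06], 'position': [0.14150253747530114, -0.5568638814018231, 0.24746926879147602], 'orientation': [2.0896215229343595, 0.26321190207136047, -2.090015144028269], 'wrist_force': [0.3449081589362009, -0.43997440723541176, -0.10818017705164708], 'ft_torque': [-0.0007431044959201952, 0.04173543886695209, 0.09875877461625572], 'gripper_width': 0.08549621110246229}
scene 48.95351246256723 319.41339975694854 239.26317302225894 [ 1.71711371  1.65584351 -0.82294803] [-0.00974729 -0.27632937  1.50596547]
top 54.013242050486255 323.11968238752104 236.2052181895688 [ 2.1216347  -2.12875928  0.1815359 ] [-0.00151101  0.53084954  0.94501031]
```

View pics/scene0.png

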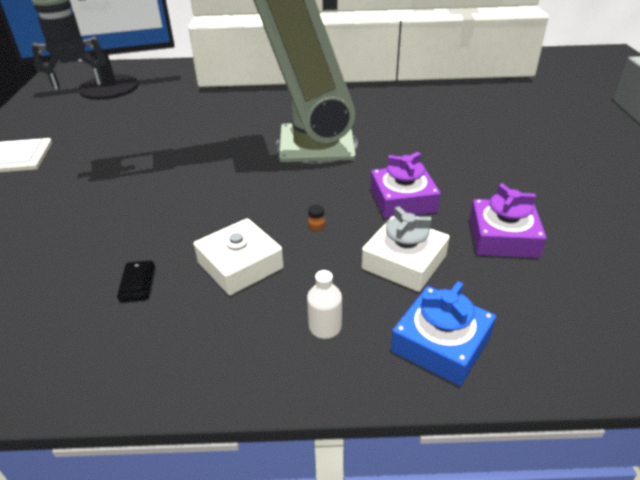

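View pics/top0.png

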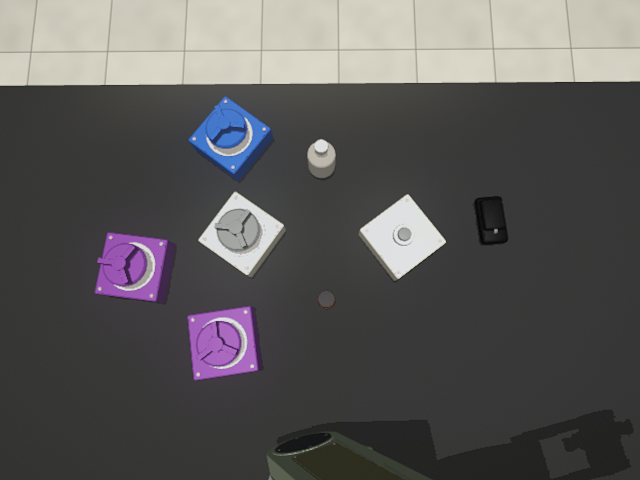

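Candidates for the stop box (top view pixels): the white box with the grey three-rib head at (240,232), a blue one at (230,137), purple ones at (135,267) and (223,343), and the white start box at (402,236). I choose the white one with the grey head. Next is a close crop and a measurement.

```bash
cat > h.py <<'E'
import numpy as np,cv2
from rig import env,cams
def K(c):
    f=c['image'].shape[0]/2/np.tan(np.radians(c['vfov'])/2)
    return np.array([[f,0,c['cx']],[0,f,c['cy']],[0,0,1.]])
def proj(c,P): return cv2.projectPoints(np.float64(P).reshape(-1,3),np.float64(c['rvec']),np.float64(c['tvec']),K(c),None)[0].reshape(-1,2)
def unproj(c,uv,z):
    R=cv2.Rodrigues(np.float64(c['rvec']))[0];t=np.float64(c['tvec'])
    o=-R.T@t; out=[]
    for u in np.float64(uv).reshape(-1,2):
        d=R.T@np.linalg.inv(K(c))@np.array([*u,1]); out.append(o+d*(z-o[2])/d[2])
    return np.array(out)
def save(n,im,box=None,s=1):
    if box: im=im[box[1]:box[3],box[0]:box[2]]
    cv2.imwrite('pics/'+n,cv2.resize(im,None,fx=s,fy=s,interpolation=cv2.INTER_CUBIC)[:,:,::-1])
E
python3 - <<'E'
from h import *
c=cams.camera('top'); save('crop1.png',c['image'],(185,180,300,290),5)
im=c['image'].astype(int)
# white top mask
m=((im.min(2)>170)&(im.max(2)-im.min(2)<30)).astype(np.uint8)
n,l,st,ce=cv2.connectedComponentsWithStats(m)
for i in range(1,n):
    if st[i,4]>600 and st[i,1]>100: print(st[i],ce[i]); 
E
```

```text
[ 199  192   85   83 2130] [242.05446009 234.40422535]
[ 361  195   85   84 3576] [402.48825503 235.81431767]
```

View pics/crop1.png

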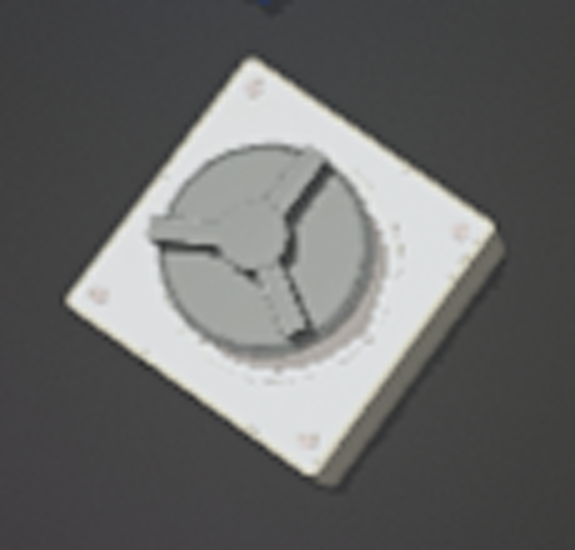

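```bash
python3 - <<'E'
from h import *
c=cams.camera('top'); 
cr=lambda a:np.array(a)/5+[185,180]-0.4
co=unproj(c,cr([(250,57),(495,222),(315,475),(67,298)]),.060); ctr=co.mean(0);print(co,ctr)
print(np.linalg.norm(np.diff(co,axis=0),axis=1),np.degrees(np.arctan2(*np.diff(co,axis=0)[:,:2].T[::-1])))
tips=unproj(c,cr([(318,155),(155,229),(298,335)]),.118)
d=tips-ctr; print(np.linalg.norm(d[:,:2],axis=1),np.degrees(np.arctan2(d[:,1],d[:,0])))
# model overlay
from scipy.spatial.transform import Rotation as R
im=c['image'].copy(); im=cv2.resize(im[180:290,185:300],None,fx=5,fy=5,interpolation=cv2.INTER_CUBIC)
th=np.degrees(np.arctan2(d[:,1],d[:,0]))
s=[185,180]
P=lambda X:((proj(c,X)-s+.5)*5-.5).astype(int)
a=np.linspace(0,2*np.pi,60)
for r,z in((.044,.096),(.014,.12)):
    cv2.polylines(im,[P(np.c_[ctr[0]+r*np.cos(a),ctr[1]+r*np.sin(a),0*a+z])],True,(255,0,0))
b0=np.mean((np.radians(th)-np.radians([0,120,240])+np.pi)%(2*np.pi/3))
print((th)%120)
cv2.imwrite('pics/ov.png',im[:,:,::-1])
for n in['start']: pass
print(unproj(c,[(402.5,235.8)],.06),unproj(c,[(321,146)],.125),unproj(c,[(326,299)],.05),unproj(c,[(491,220)],.03),unproj(c,[(230,137),(135,267),(223,343)],.06))
E
```

```text
[[0.62664358 0.18396034 0.06      ]
 [0.55481365 0.07917954 0.06      ]
 [0.44912629 0.15181946 0.06      ]
 [0.52327049 0.25708643 0.06      ]] [0.5384635  0.16801144 0.06      ]
[0.12703761 0.12824342 0.12875752] [-124.43163835  145.49889485   54.84126401]
[0.03967196 0.03959946 0.04408495] [ -36.99316076   86.94016614 -156.04775769]
[83.00683924 86.94016614 83.95224231]
[[ 0.52874509 -0.16828902  0.06      ]] [[ 7.00985338e-01 -7.18892680e-05  1.25000000e-01]] [[ 0.39940639 -0.00886899  0.05      ]] [[ 0.5679138  -0.36453631  0.03      ]] [[0.74756301 0.19762853 0.06      ]
 [0.46561047 0.38466465 0.06      ]
 [0.31219832 0.19759551 0.06      ]]
```

View pics/ov.png

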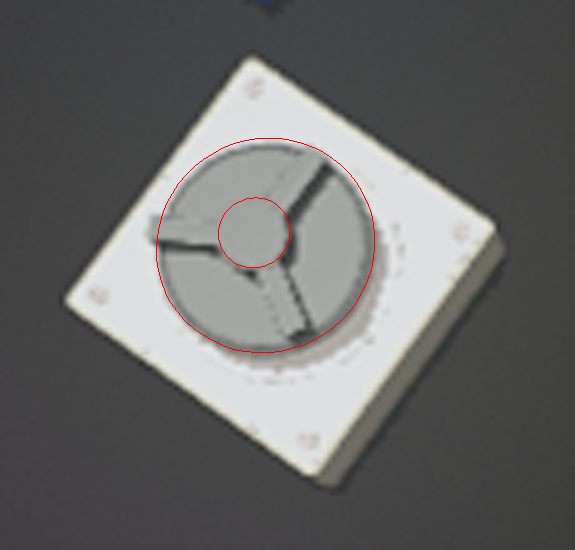

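```bash
cat >> h.py <<'E'
from scipy.spatial.transform import Rotation as Ro
C=np.array([.538,.1675])
def pose():
    s=env.state(); return s,np.array(s['position']),Ro.from_rotvec(s['orientation']).as_matrix()
def to(target):
    s,p,R=pose(); d=R.T@(np.array(target)-p)
    print('clk',s['clock'],'p',p.round(4),'F',np.round(s['wrist_force'],1),'w',round(s['gripper_width'],4))
    print('tool y az',np.degrees(np.arctan2(R[1,1],R[0,1])).round(2),'x',R[:,0].round(3),'need units',(d/.05).round(3), 'mm',np.linalg.norm(d)*1000)
E
python3 - <<'E'
from h import *
to([.538,.1675,.248]); s,p,R=pose(); print(R.round(3))
E
```

```text
clk 0.2 p [ 0.1415 -0.5571  0.2478] F [-0.2  0.  -0.5] w 0.0855
tool y az -75.75 x [-0.     0.001 -1.   ] need units [ 9.0000e-03 -1.2093e+01 -1.1253e+01] mm 825.9512990065997
[[-0.     0.246 -0.969]
 [ 0.001 -0.969 -0.246]
 [-1.    -0.001 -0.   ]]
```

```bash
python3 - <<'E'
from h import *
from scipy.optimize import fsolve
s,p,R=pose()
def sim(v,n=22,yaw=-.08):
    q=p.copy();M=R.copy();tr=[]
    for i in range(n):
        q=q+M@np.array([0,v[0],v[1]])*.05; M=M@Ro.from_rotvec([yaw,0,0]).as_matrix(); tr.append(q)
    return q,M,np.array(tr)
v=fsolve(lambda v:(sim(v)[0]-[*C,0])[:2],[0,-.9]);print(v); tr=sim(v.round(2))[2]; print(tr[[5,11,16,21]].round(3),np.hypot(tr[:,0],tr[:,1]).round(2))
E
```

```text
[ 0.01599649 -0.8569309 ]
[[ 0.374 -0.452  0.248]
 [ 0.532 -0.25   0.248]
 [ 0.58  -0.042  0.248]
 [ 0.543  0.168  0.248]] [0.58 0.58 0.58 0.58 0.59 0.59 0.59 0.59 0.59 0.59 0.59 0.59 0.59 0.59
 0.58 0.58 0.58 0.58 0.58 0.57 0.57 0.57]
```

Call:
jog_arm([
  [[0, 0, -0.4, -0.4], [0, 0.02, -0.86, -0.8], [0, 0.02, -0.86, -0.8], [0, 0.02, -0.86, -0.8], [0, 0.02, -0.86, -0.8], [0, 0.02, -0.86, -0.8], [0, 0.02, -0.86, -0.8], [0, 0.02, -0.86, -0.8], [0, 0.02, -0.86, -0.8], [0, 0.02, -0.86, -0.8], [0, 0.02, -0.86, -0.8], [0, 0.02, -0.86, -0.8]],
], grip=-1)

```text
clock: 1.4
position: [0.5223, -0.268, 0.248]
orientation: [1.496, 0.993, -1.497]
wrist_force: [-0.4, 0.2, 0.7]
gripper_width: -0.0002
```

Call:
jog_arm([
  [[0, 0.02, -0.86, -0.8], [0, 0.02, -0.86, -0.8], [0, 0.02, -0.86, -0.8], [0, 0.02, -0.86, -0.8], [0, 0.02, -0.86, -0.8], [0, 0.02, -0.86, -0.8], [0, 0.02, -0.86, -0.8], [0, 0.02, -0.8, -0.8], [0, 0.02, -0.6, -0.8], [0, 0, -0.4, -0.4], [0, 0, 0, 0], [0, 0, 0, 0]],
])

```text
clock: 2.6
position: [0.5584, 0.1106, 0.2482]
orientation: [0.941, 1.357, -0.942]
wrist_force: [-0.4, 0.3, -0.2]
gripper_width: -0.0003
```

```bash
python3 - <<'E'
from h import *
to([*C,.150])
c=cams.camera('wrist'); save('w1.png',c['image']); print(c['rvec'],c['tvec'],proj(c,[*C,.12]))
c=cams.camera('scene'); save('s1.png',c['image'],(300,120,560,360),3); 
E
```

```text
clk 2.6 p [0.5584 0.1106 0.2482] F [-0.4  0.3 -0.2] w -0.0003
tool y az 20.53 x [-0.    -0.001 -1.   ] need units [ 1.962  0.018 -1.21 ] mm 115.27107844731937
[-2.81059293 -0.50977788 -0.07053886] [-0.56030633 -0.12576123  0.35328922] [[316.16508277 144.9957975 ]]
```

View pics/w1.png

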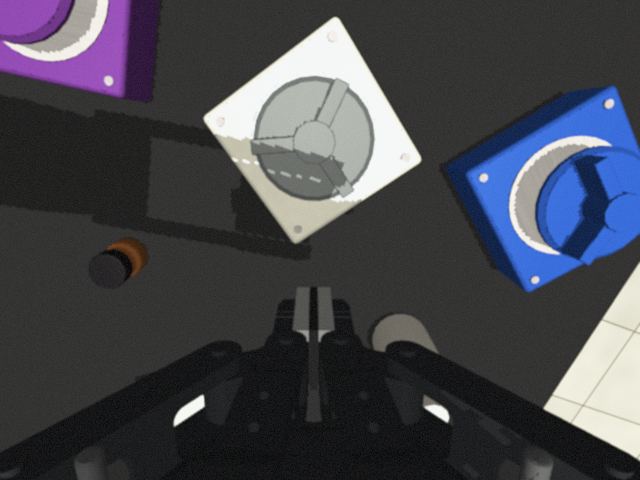

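View pics/s1.png

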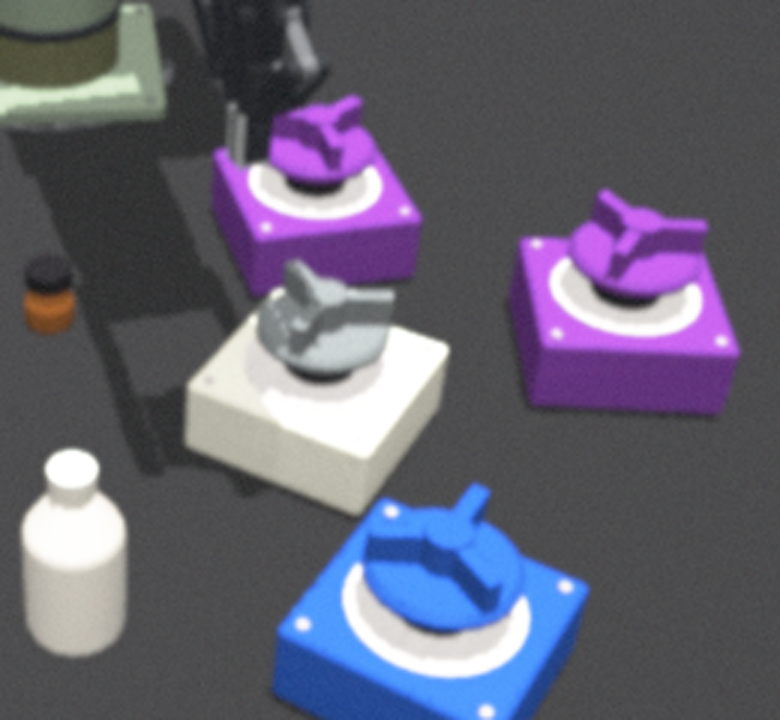

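The wrist view shows the grey hub at about (314,141). My estimate projects to (316,145), so they agree within a few mm. I'll refine it from this view.

```bash
python3 - <<'E'
from h import *
c=cams.camera('wrist'); save('w1c.png',c['image'],(195,10,430,250),3.2)
print(unproj(c,[(314,141)],.12), c['vfov'])
co=unproj(c,[(336,17),(421,160),(297,243),(204,119)],.06);print(co.round(4),co.mean(0))
tip=unproj(c,[(342,82),(253,147),(348,192)],.118)-[*C,0];print(np.degrees(np.arctan2(tip[:,1],tip[:,0])),np.hypot(tip[:,0],tip[:,1]))
to([*C,.150])
E
```

```text
[[0.53617077 0.16859488 0.12      ]] 64.92557538421342
[[0.5211 0.2552 0.06  ]
 [0.6239 0.1829 0.06  ]
 [0.5532 0.0809 0.06  ]
 [0.4494 0.1519 0.06  ]] [0.53689279 0.16773176 0.06      ]
[  87.04568441 -156.46106935  -35.29033342] [0.04087959 0.04156189 0.03877935]
clk 2.75 p [0.5587 0.1097 0.2482] F [ 0.8 -0.   0.4] w 0.0
tool y az 20.42 x [-0. -0. -1.] need units [ 1.964  0.016 -1.229] mm 115.8407416492444
```

View pics/w1c.png

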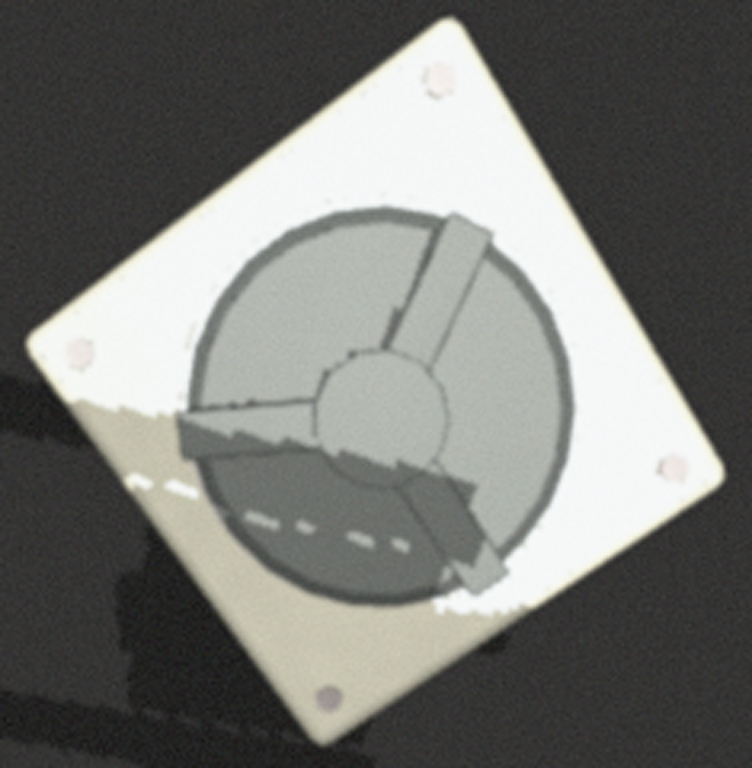

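Call:
jog_arm([
  [[0, 0, -0.4, -0.4], [0, 0, -0.5, -0.4], [0, 0.1, -0.33, 0], [0.4, 0, 0, 0], [0.5, 0, 0, 0], [0.4, 0, 0, 0], [0.3, 0, 0, 0], [0, 0, 0, 0]],
])

```text
clock: 3.55
position: [0.5382, 0.1682, 0.1661]
orientation: [0.879, 1.388, -0.886]
wrist_force: [0.8, 0.7, 1.0]
gripper_width: 0.0001
```

```bash
sed -i 's/^C=.*/C=np.array([.537,.168])/' h.py; python3 - <<'E'
from h import *
to([*C,.137])
c=cams.camera('scene'); save('s2.png',c['image'],(340,140,480,300),4); 
E
```

```text
clk 3.55 p [0.5382 0.1682 0.1661] F [0.8 0.7 1. ] w 0.0001
tool y az 25.0 x [-0.005 -0.002 -1.   ] need units [ 0.582 -0.021 -0.007] mm 29.11295315098824
```

View pics/s2.png

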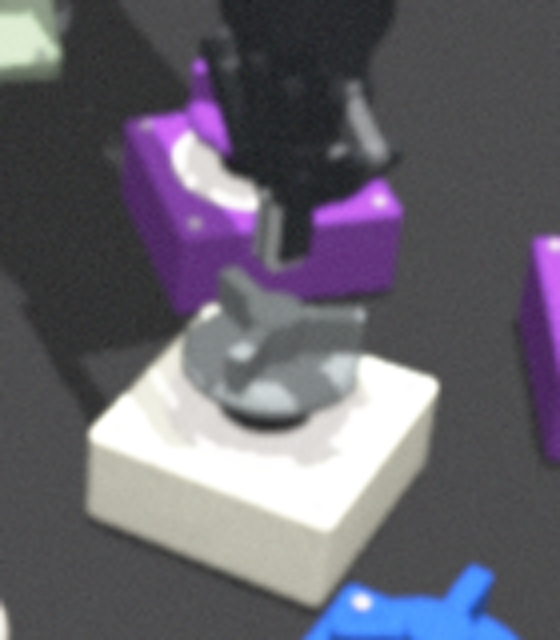

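Call:
jog_arm([
  [[0.15, 0, 0, 0], [0.15, 0, 0, 0], [0.1, 0, 0, 0], [0.06, 0, 0, 0], [0.04, 0, 0, 0], [0, 0, 0, 0]],
])

```text
clock: 4.2
position: [0.5392, 0.1696, 0.1431]
orientation: [0.88, 1.385, -0.881]
wrist_force: [0.6, -0.5, 0.5]
gripper_width: -0.0001
```

Call:
jog_arm([
  [[0.03, 0, 0, 0], [0.03, 0, 0, 0], [0.03, 0, 0, 0], [0.03, 0, 0, 0], [0, 0, 0, 0]],
])

```text
clock: 4.7
position: [0.5393, 0.1696, 0.1371]
orientation: [0.881, 1.385, -0.881]
wrist_force: [0.5, -0.8, -0.1]
gripper_width: 0.0001
```

Call:
jog_arm([
  [[0, -0.05, 0, 0], [0.03, 0, 0, 0], [0.03, 0, 0, 0], [0, 0, 0, 0]],
])

```text
clock: 5.1
position: [0.5368, 0.1684, 0.1344]
orientation: [0.88, 1.385, -0.881]
wrist_force: [-1.2, -0.1, 1.1]
gripper_width: -0.0001
```

Call:
jog_arm([
  [[0.03, 0, 0, 0], [0.03, 0, 0, 0], [0, 0, 0, 0]],
])

```text
clock: 5.4
position: [0.5369, 0.1684, 0.1308]
orientation: [0.88, 1.385, -0.881]
wrist_force: [-0.4, -1.0, 1.3]
gripper_width: -0.0
```

```bash
python3 - <<'E'
from h import *
to([*C,.127])
c=cams.camera('scene'); save('s3.png',c['image'],(360,170,460,270),6); 
print(proj(c,[[*C,.12],[*C,.112],[*C,.1138]]))
E
```

```text
clk 5.4 p [0.5369 0.1684 0.1308] F [-0.4 -1.   1.3] w -0.0
tool y az 25.1 x [-0. -0. -1.] need units [ 0.076 -0.001  0.009] mm 3.8419293379536157
[[407.54062705 217.28191678]
 [407.20260488 220.63635024]
 [407.27837115 219.88446788]]
```

View pics/s3.png

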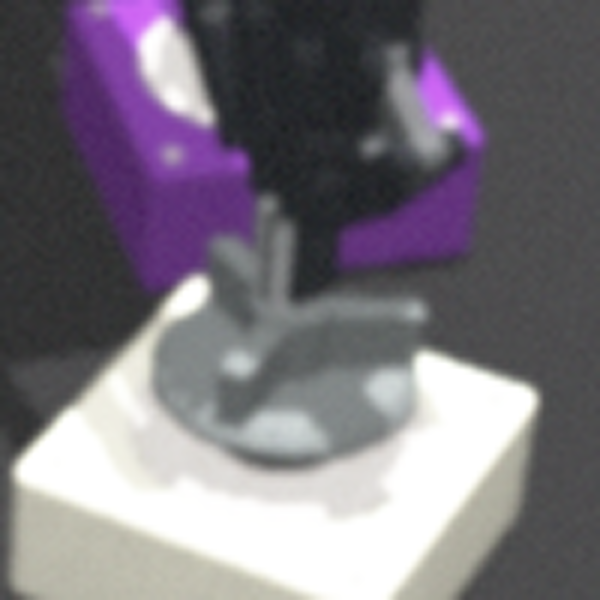

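The tips rest on the hub and the head has gone down a little. I'll continue in about 1 mm steps.

Call:
jog_arm([
  [[0.02, 0, 0, 0], [0.02, 0, 0, 0], [0, 0, 0, 0]],
])

```text
clock: 5.75
position: [0.5369, 0.1685, 0.1291]
orientation: [0.881, 1.385, -0.881]
wrist_force: [-0.8, -0.9, 1.2]
gripper_width: 0.0
```

Call:
jog_arm([
  [[0.02, 0, 0, 0], [0, 0, 0, 0]],
])

```text
clock: 5.95
position: [0.537, 0.1685, 0.1282]
orientation: [0.881, 1.385, -0.881]
wrist_force: [-2.1, -0.7, 1.9]
gripper_width: 0.0004
```

Call:
jog_arm([
  [[0.02, 0, 0, 0], [0, 0, 0, 0]],
])

```text
clock: 6.15
position: [0.537, 0.1685, 0.1272]
orientation: [0.881, 1.385, -0.881]
wrist_force: [-1.4, 0.0, 2.8]
gripper_width: -0.0003
```

Call:
jog_arm([
  [[0.02, 0, 0, 0], [0, 0, 0, 0]],
])

```text
clock: 6.35
position: [0.537, 0.1685, 0.1262]
orientation: [0.881, 1.385, -0.881]
wrist_force: [-2.3, -1.3, 2.7]
gripper_width: 0.0001
```

Call:
jog_arm([
  [[0.01, 0, 0, 0], [0, 0, 0, 0]],
])

```text
clock: 6.55
position: [0.537, 0.1685, 0.1261]
orientation: [0.881, 1.385, -0.881]
wrist_force: [-1.9, -1.0, 4.9]
gripper_width: -0.0003
```

Call:
jog_arm([
  [[0.01, 0, 0, 0], [0, 0, 0, 0]],
])

```text
clock: 6.75
position: [0.5371, 0.1685, 0.126]
orientation: [0.881, 1.385, -0.88]
wrist_force: [-2.8, -0.7, 6.9]
gripper_width: -0.0001
```

This is the hard stop: z is stalled at 0.126, so the tip is at 0.109 (11 mm of travel), and the force is rising. I'll lift clear and check that it stays in.

Call:
jog_arm([
  [[-0.04, 0, 0, 0], [-0.2, 0, 0, 0], [-0.4, 0, 0, 0], [-0.2, 0, 0, 0], [0, 0, 0, 0], [0, 0, 0, 0]],
])

```text
clock: 7.35
position: [0.5369, 0.1685, 0.1671]
orientation: [0.881, 1.385, -0.881]
wrist_force: [0.4, -1.0, -0.6]
gripper_width: -0.0
```

```bash
python3 - <<'E'
from h import *
c=cams.camera('scene'); save('s4.png',c['image'],(360,170,460,270),6); 
th=np.radians(205); er=np.array([np.cos(th),np.sin(th)]); et=np.array([-er[1],er[0]])
t=C+.033*er+.024*et; print(t)
to([*t,.140])
E
```

```text
[0.51723468 0.13230221]
clk 7.4 p [0.5366 0.1684 0.1666] F [-0.6 -0.6 -0.7] w -0.0001
tool y az 25.1 x [-0.001 -0.    -1.   ] need units [ 0.533 -0.656  0.489] mm 48.85145095582218
```

View pics/s4.png

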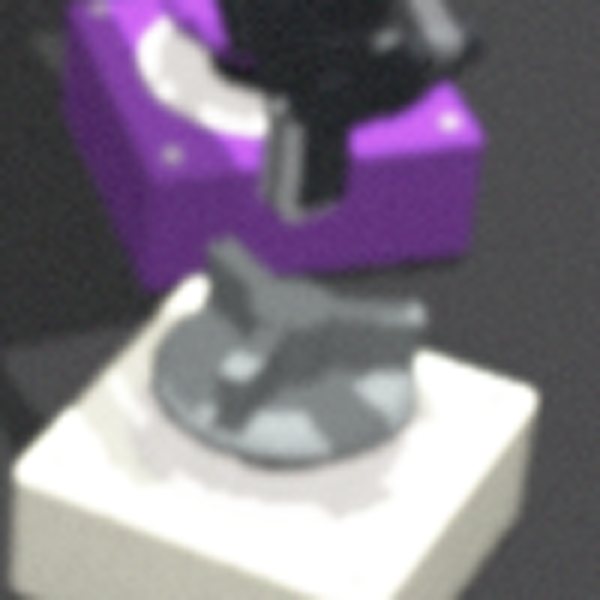

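The head stays in without the finger: the collar under the cap is now hidden, whereas it showed before the press. Next I move into the sector next to the 205° rib.

Call:
jog_arm([
  [[0, -0.33, 0.25, 0], [0, -0.33, 0.24, 0], [0, 0, 0, 0], [0, 0, 0, 0]],
])

```text
clock: 7.8
position: [0.5175, 0.1323, 0.1668]
orientation: [0.881, 1.385, -0.882]
wrist_force: [1.0, -0.3, 0.3]
gripper_width: 0.0002
```

```bash
python3 - <<'E'
from h import *
c=cams.camera('scene'); save('s5.png',c['image'],(350,160,470,270),5); 
to([.5172,.1323,.118])
c=cams.camera('top'); save('t5.png',c['image'],(185,180,300,290),5)
E
```

```text
clk 7.85 p [0.5178 0.1326 0.1669] F [0.4 1.1 0.8] w -0.0002
tool y az 25.08 x [-0.  0. -1.] need units [ 0.979 -0.014  0.001] mm 48.950724518969935
```

View pics/s5.png

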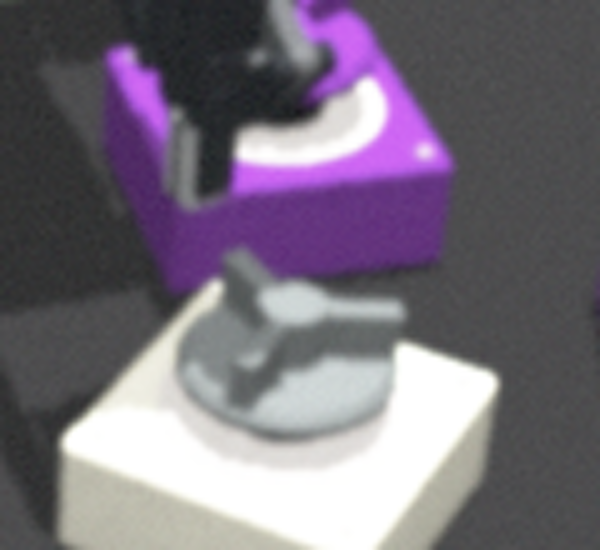

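View pics/t5.png

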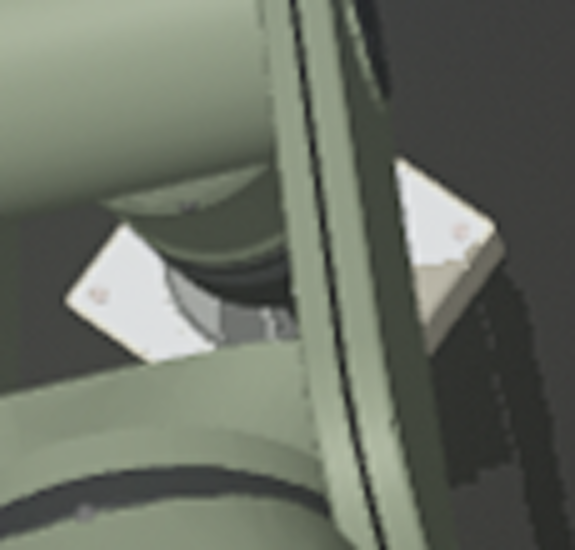

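Call:
jog_arm([
  [[0.25, 0, 0, 0], [0.25, 0, 0, 0], [0.15, 0, 0, 0], [0.1, 0, 0, 0], [0.1, 0, 0, 0], [0.08, 0, 0, 0], [0.05, 0, 0, 0], [0, 0, 0, 0]],
])

```text
clock: 8.7
position: [0.5174, 0.1323, 0.1181]
orientation: [0.881, 1.385, -0.881]
wrist_force: [-0.0, 0.3, -0.7]
gripper_width: 0.0001
```

```bash
python3 - <<'E'
from h import *
c=cams.camera('scene'); save('s6.png',c['image'],(350,160,470,270),5); 
th=np.radians(205); er=np.array([np.cos(th),np.sin(th)]); et=np.array([-er[1],er[0]])
to([*(C+.033*er+.016*et),.118])
s,p,R=pose(); d=p[:2]-C
print('rho,tau',d@er,d@et)
# tool-frame shift for a 0.1 rad clockwise turn about C from (33,16)
p0=C+.033*er+.016*et
M=Ro.from_rotvec([0,0,-.08]).as_matrix()[:2,:2]; sh=M@(p0-C)-(p0-C); print(R.T@np.array([*sh,0])/.05)
E
```

```text
clk 8.75 p [0.5176 0.1323 0.1183] F [-0.1  0.9  0.1] w -0.0003
tool y az 25.09 x [ 0. -0. -1.] need units [ 0.007 -0.006 -0.163] mm 8.171935463691131
rho,tau 0.03269910761195256 0.024158949960371868
[-1.07283913e-05 -2.33748867e-02 -5.38050051e-02]
```

View pics/s6.png

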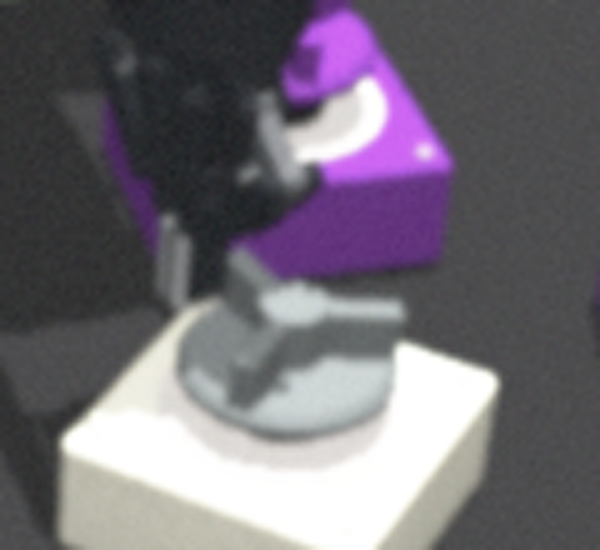

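Call:
jog_arm([
  [[0, 0, -0.05, 0], [0, 0, -0.05, 0], [0, 0, -0.04, 0], [0, 0, -0.02, 0], [0, 0, 0, 0]],
])

```text
clock: 9.25
position: [0.5141, 0.1397, 0.1184]
orientation: [0.881, 1.385, -0.881]
wrist_force: [0.5, -0.8, 0.6]
gripper_width: 0.0
```

Call:
jog_arm([
  [[0, -0.023, -0.054, 0.8], [0, -0.023, -0.054, 0.8], [0, 0, 0, 0]],
])

```text
clock: 9.55
position: [0.5098, 0.1437, 0.1183]
orientation: [1.002, 1.328, -1.002]
wrist_force: [-0.2, -0.4, 0.4]
gripper_width: 0.0002
```

```bash
cat > chk.py <<'E'
from h import *
import sys
c=cams.camera('scene'); save(sys.argv[1],c['image'],(350,160,470,270),5)
s,p,R=pose(); a=np.arctan2(R[1,1],R[0,1]); er=-np.array([np.cos(a),np.sin(a)]); et=np.array([-er[1],er[0]])
d=p[:2]-C
print('clk',s['clock'],'rho,tau mm',(d@er*1e3).round(1),(d@et*1e3).round(1),'az',np.degrees(a).round(1),'z',p[2].round(4),'F',np.round(s['wrist_force'],1),'Ft',np.round(np.array(s['wrist_force'])[:2]@et,1))
E
python3 chk.py s7.png
```

```text
clk 9.6 rho,tau mm 32.8 15.9 az 16.0 z 0.1183 F [-0.5 -1.1 -0.5] Ft 0.9
```

View pics/s7.png

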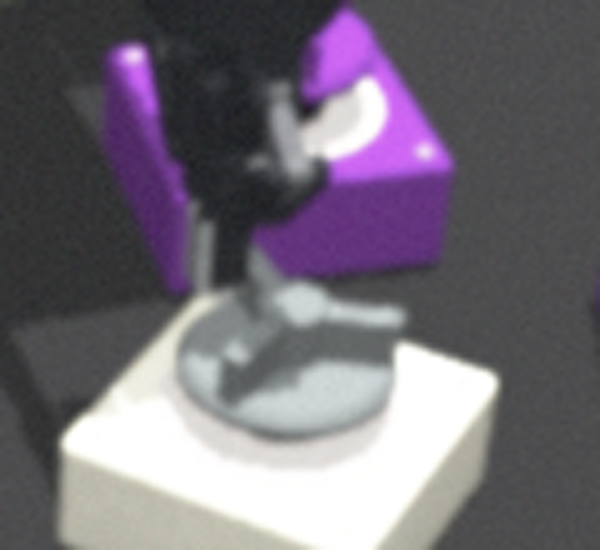

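The rib is turning with the finger and the forces are small. I'll carry on.

Call:
jog_arm([
  [[0, -0.023, -0.054, 0.8], [0, -0.023, -0.054, 0.8], [0, -0.023, -0.054, 0.8], [0, 0, 0, 0]],
])

```text
clock: 10.0
position: [0.5048, 0.1509, 0.1183]
orientation: [1.18, 1.228, -1.18]
wrist_force: [-0.4, -0.5, -0.2]
gripper_width: 0.0002
```

```bash
python3 chk.py s8.png
```

```text
clk 10.05 rho,tau mm 32.8 15.9 az 2.3 z 0.1183 F [-0.4 -0.9  0.7] Ft 0.8
```

Call:
jog_arm([
  [[0, -0.023, -0.054, 0.8], [0, -0.023, -0.054, 0.8], [0, 0, 0, 0]],
])

```text
clock: 10.35
position: [0.5027, 0.1563, 0.1183]
orientation: [1.297, 1.15, -1.297]
wrist_force: [-0.6, -1.2, 0.2]
gripper_width: -0.0002
```

```bash
python3 chk.py s9.png
```

```text
clk 10.4 rho,tau mm 32.6 15.8 az -6.8 z 0.1183 F [-0.5 -1.4 -0.1] Ft 1.5
```

View pics/s9.png

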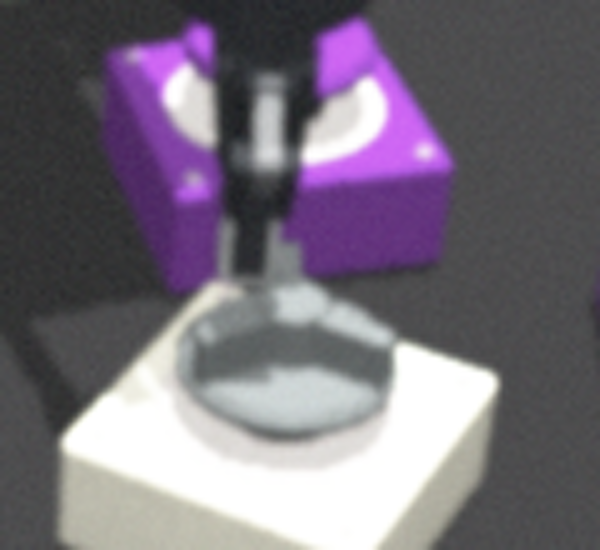

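It has turned about 0.5 rad and is still latched.

Call:
jog_arm([
  [[0, -0.023, -0.054, 0.8], [0, 0, 0, 0]],
])

```text
clock: 10.6
position: [0.5019, 0.159, 0.1183]
orientation: [1.354, 1.108, -1.355]
wrist_force: [-0.9, -0.9, -0.0]
gripper_width: -0.0003
```

```bash
python3 chk.py s10.png
```

```text
clk 10.65 rho,tau mm 32.6 15.8 az -11.4 z 0.1183 F [-0.5 -0.6  0.6] Ft 0.7
```

Call:
jog_arm([
  [[0, -0.023, -0.054, 0.8], [0, 0, 0, 0]],
])

```text
clock: 10.85
position: [0.5012, 0.1619, 0.1183]
orientation: [1.412, 1.064, -1.412]
wrist_force: [-0.9, -0.5, 0.8]
gripper_width: 0.0001
```

```bash
python3 chk.py s11.png
```

```text
clk 10.9 rho,tau mm 32.7 15.8 az -16.0 z 0.1182 F [-0.1 -1.2  0.8] Ft 1.1
```

View pics/s11.png

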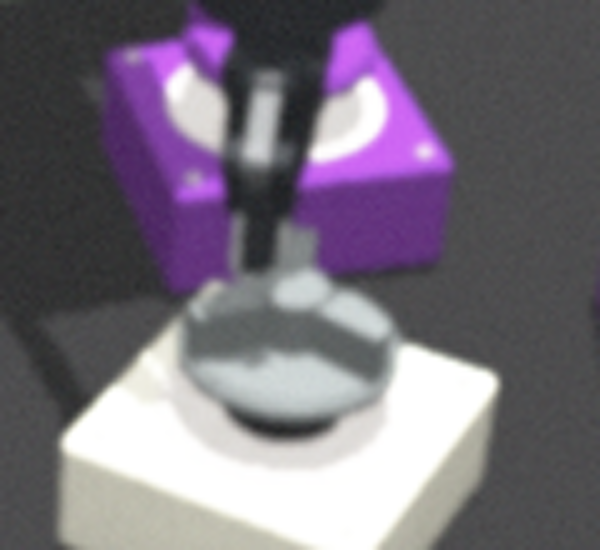

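The latch has let go: the head rose and the black collar is visible again. I'll lift straight out.

Call:
jog_arm([
  [[0, 0.01, 0.04, -0.4], [-0.2, 0, 0, 0], [-0.4, 0, 0, 0], [-0.6, 0, 0, 0], [-0.8, 0, 0, 0], [-0.8, 0, 0, 0], [-0.4, 0, 0, 0], [0, 0, 0, 0]],
])

```text
clock: 11.7
position: [0.5028, 0.1605, 0.2826]
orientation: [1.391, 1.082, -1.377]
wrist_force: [-0.2, 0.5, 0.2]
gripper_width: 0.0001
```

```bash
python3 chk.py s12.png; python3 - <<'E'
from h import *
c=cams.camera('wrist'); save('w12.png',c['image'])
c=cams.camera('scene'); save('s12f.png',c['image'])
E
```

```text
clk 11.75 rho,tau mm 32.4 16.0 az -13.8 z 0.2801 F [ 0.  -0.3 -0.8] Ft 0.2
```

View pics/s12.png

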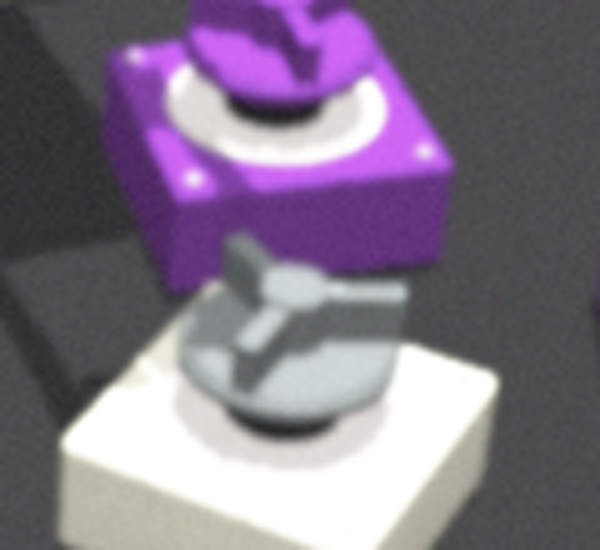

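View pics/s12f.png

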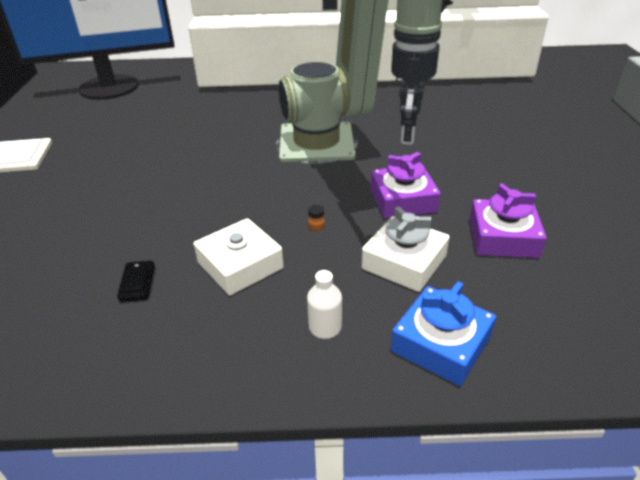

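View pics/w12.png

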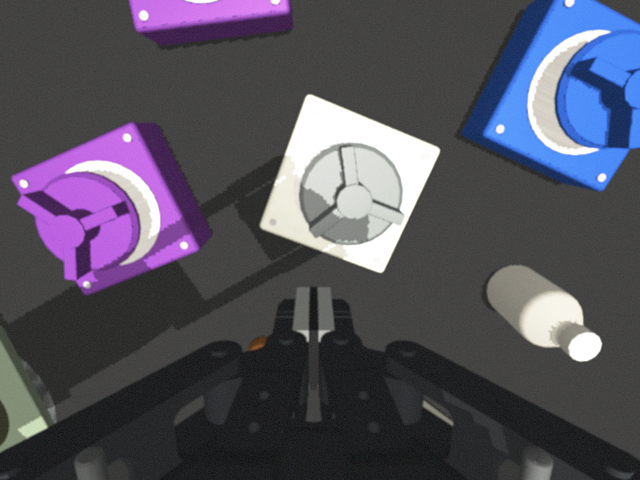

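The head is out and untwisted, the tool is clear, and everything stands where it did. One last numeric comparison with the first picture, then I hand in.

```bash
python3 - <<'E'
from h import *
a=cv2.imread('pics/scene0.png').astype(int); b=cams.camera('scene')['image'][:,:,::-1].astype(int)
d=np.abs(a-b).max(2)
for n,(x0,y0,x1,y1) in dict(stophead=(380,205,435,250),stopbox_low=(360,245,450,290),start=(190,215,285,295),bottle=(300,268,345,340),jar=(303,203,330,232),mouse=(115,258,158,304),blue=(390,280,500,380)).items():
    best={}
    ref=b[y0:y1,x0:x1].astype(np.uint8); w=cv2.matchTemplate(a[y0-4:y1+4,x0-4:x1+4].astype(np.uint8),ref,cv2.TM_CCOEFF_NORMED); i=np.unravel_index(w.argmax(),w.shape)
    print(n,d[y0:y1,x0:x1].mean().round(1),'shift',i[1]-4,i[0]-4,w.max().round(3))
to([*C,.2])
env.job_done()
E
```

```text
stophead 8.9 shift 0 0 0.956
stopbox_low 2.0 shift 0 0 1.0
start 1.8 shift 0 0 1.0
bottle 2.1 shift 0 0 1.0
jar 3.2 shift 0 0 0.992
mouse 4.8 shift 0 0 0.984
blue 2.7 shift 0 0 0.999
clk 11.9 p [0.5004 0.1597 0.2769] F [-0.   0.2 -0.2] w 0.0003
tool y az -13.85 x [-0.003 -0.001 -1.   ] need units [ 1.536  0.675 -0.338] mm 85.5859763805312
the job is handed in; nothing more can be done
```

I did the stop-button check in the order asked, and handed it in at 11.9 s.

- **Press:** With the fingers shut, I pressed the grey-headed button on the white box down to its hard stop at 11 mm. The highest force I read was about 7 N, between moves.
- **Latch:** I lifted the fingers about 40 mm off, and the picture showed the head staying in by itself.
- **Twist:** I pushed one rib clockwise in small steps. The last picture with it still latched was at about 0.5 rad, and by about 0.7 rad of finger turn it had let go. The head rose, and the black collar under it showed again.
- **Last checks:** After I withdrew, the head was out and turned back to rest, and the wrist force was about 0. The stop box, start box, bottle, jar, mouse and blue look-alike all show zero pixel shift from the first picture. I only looked at the purple look-alikes by eye, and they appear unmoved.

No check failed. The head area matched the first picture a little less closely (0.96, with zero shift). I think that is the arm's shadow and background.

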